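# Set up the sauce warmer

## Task

Seat the steel warming cup fully home on the round warmer base, its foot plate flat down over both locating pegs (either way round). Then stand the small ramekin upright on the floor inside the warming cup. Do not drop either of them, and leave everything else where it is.

Things in the scene. Friction and masses are not known exactly. Their poses are not given: they have to be found in the camera images.
- warmer: sauce warmer base, fixed to the counter: grey plastic round disc, 150 mm across, 45 mm high, with a black control dial on its rim and two upright steel pegs on its flat top. Origin: centre of its underside; z up; the two pegs stand on its y axis, 46 mm either side of the centre, and the dial is at -x. Pegs are 11 mm across, 14 mm tall, the upper 6 mm tapering to 5 mm across
- warmer_seat (a point): centre of the warmer's flat top, 45 mm above the counter; axes as warmer. The cup's origin comes here when seated
- peg_a (a point): top of the peg at +y of the warmer, 59 mm above the counter
- peg_b (a point): top of the peg at -y of the warmer, 59 mm above the counter
- warming_cup: stainless steel cup, loose, about 0.25 kg: an oblong foot plate 60 mm (x) by 124 mm (y) by 8 mm thick, with two through holes 17 mm across on its y axis, 46 mm either side of the centre, and on its middle an upright open round cup 64 mm outside, 58 mm inside, reaching 44 mm above the plate's underside. Origin: centre of the plate's underside; z up
- cup_floor (a point): centre of the inner floor of the warming cup, 12 mm above the cup's origin and 32 mm below its rim
- small_ramekin: the small white ceramic ramekin standing on the counter: open, round, 48 mm outside, 40 mm inside, 56 mm tall (taller and narrower than the large one), about 0.12 kg. Origin: centre of its underside; z up
- large_ramekin: the large white ceramic ramekin, 76 mm across and 45 mm tall, standing on the counter; too wide for the warming cup. Origin: centre of its underside. To be left alone
- tumbler: green glass tumbler, 70 mm across, 100 mm tall, on the cork trivet. Origin: centre of its underside. To be left alone
- measuring_cup: steel measuring cup, 66 mm across, 45 mm tall, with a flat handle reaching 92 mm from its centre along its y axis, on the cork trivet. Origin: centre of its underside. To be left alone
- spatula: teal silicone spatula, 240 mm long, lying on the cork trivet along its own x axis, no taller than about 30 mm. To be left alone
- pepper_mill: dark wooden pepper mill, 48 mm across, 120 mm tall, on the counter. Origin: centre of its underside. To be left alone
- trivet: square cork trivet, 200 mm (x) by 220 mm (y) by 8 mm, fixed to the counter. Origin: centre of its underside
Things that resemble listed ones, but are neither listed nor needed, are in the scene too. What is shaped like the warming_cup but green is not meant.

How it is judged:
By the outcome, as a careful person would: the job done as asked, in the order asked, and still so for the second after the job is handed in, with the robot touching nothing.
It also fails if it takes over 56 s, if anything falls off the work surface, if the arm or the gripper's body presses on something with over 40 N, if the wrist force passes 120 N, or if a joint passes its speed limit or range.

## Robot

A 6-joint arm with a two-finger parallel gripper is mounted at the origin on the work surface. World frame = base frame: x ahead of the robot, y to its left, z up, the work surface at z = 0. Lengths are in mm, angles in rad, forces in N, time in s.
With the tool pointing down it reaches from about 350 to 950 mm from the base axis. Payload 17.4 kg.
Tool frame: the origin (TCP) lies at the centre of the arm's flange, where the gripper is bolted on; the fingertips stand 186 mm ahead of it and the grasp point (between the pads) lies 167 mm ahead of it (manip.tip_extent is the distance from the TCP to the fingertips, in mm); z points along the fingers, y is the line along which they close (so a half turn about z gives the same grasp; the last joint's range is limited). The gripper opens to 93 mm and grips with 3 to 60 N. Pads are 15 mm wide; open, the fingers measure 128 mm over their backs; the gripper's body (75 mm by 188 mm) begins 65 mm behind the grasp point.
Start: joints at [-1.253, 0.116, 1.442, -0, 1.584, -0.038], TCP at [235.121, -632.734, 404.746] pointing down, gripper open.
Joint ranges: [-2.83, 2.83], [-0.83, 2.19], [0.07, 2.5], [-1.14, 4.28], [0.01, 3], [-2.97, 2.97]. Speed limits (rad/s): [1.89, 1.89, 2.22, 3.14, 3.14, 3.14].

## Interface

Orientations are given as [roll, pitch, yaw] about the fixed x, y, z axes, in that order (R = Rz(yaw) Ry(pitch) Rx(roll)).
In Python, from plant import manip gives the robot as it stands. The module is installed in compiled form; this text tells all that it offers.
- The arm moves only by the shell command python3 -m inch 'ROWS' [OPENING] [FORCE]. ROWS is text: rows parted by semicolons, each of 6 numbers parted by spaces: the shift along the tool's x, y, z scaled (see below), then the turn, a rotation vector about the tool's x, y, z scaled (see below). In form: dx dy dz wx wy wz; .... A call has 1 to 10 rows; each row shifts and turns the commanded pose from where the row before left it, along the tool's axes as they then stand; what a row does not reach is not made up. The controller multiplies each number of a shift by 0.8 m and each number of a turn by 180 degrees. A row lasts 1/12 s, in which the tool goes at most 41.7 mm and 7.16 degrees, less where a joint would pass 70% of its speed; a pose out of reach is approached as far as the arm can. A call with a number of a shift or a turn outside -1 to 1 is refused whole. A call with a gripper value outside its range is refused whole. OPENING is the closure, from -1 (fully open) to 1 (shut), set as the call begins (- or left out, the last holds). The fingers move at their own pace and stop on an object; FORCE is the grip in N (left out, the last holds). Time passes only in rows, so rows that do not move let the fingers close. It gives the time, the measured TCP pose, the force, the opening and the grip force at its end, in the units of the state.
- manip.get_state(): the state, without advancing time (a new reading comes with each control period).
- manip.capture(name): name is "scene" or "top"; returns the picture (480x640x3 uint8, blue, green, red); there is no depth.
- manip.camera_params(name): a dict with "fx", "fy", "cx", "cy" (pixels), "rvec" (rotation vector, rad) and "tvec" (3), from world to camera coordinates, as OpenCV has them. Camera axes: x right, y down, z forward; pixel columns grow to the right and rows downward; lengths in mm; the calibration is good to about 2 mm. A picture is of the moment at which its call begins. camera_params takes no time and is no camera call.
- manip.close_job(): hands the job in; it is judged then, once.
The state is a dict: "clock": time; "q": joint angles; "qd": joint speeds; "tau": joint torques, N m; "tool_pos": TCP position; "ee_rot": TCP orientation; "ft_force": force on the tool from outside, world axes, zero at the start; "wrist_torque": the same for the moment, N m; "width": opening from 0.0 (shut) to 1.0 (fully open); "finger_force": force on a finger pad.
Only numpy, scipy, OpenCV 4.12 (cv2) and the standard library are available. Lean on these libraries where they do the work, as an engineer would, in place of code of your own. Each camera call takes 0.05 s, during which the arm holds its last target. There are 200 camera calls.

## Working session

There is one attempt and no reset: what is moved stays moved. The work goes in short steps, Python scripts to look and compute and a shell command to move; the robot and the scene stay as the last step left them, time stands still between calls to the robot, and variables do not carry over. Pictures are saved under pics/ and viewed, at most 10 in all, crops included, and the job is handed in when it is done.

```bash
mkdir -p pics; python3 - <<'E'
from plant import manip
import cv2
for n in("scene","top"):
    cv2.imwrite(f"pics/{n}0.png",manip.capture(n)); print(n,manip.camera_params(n))
s=manip.get_state();print(s)
E
```

```text
scene {'fx': 452.8341060717518, 'fy': 452.8341060717518, 'cx': 319.32833518606753, 'cy': 239.81094823685936, 'rvec': array([ 1.51251112,  2.0863577 , -0.83858834]), 'tvec': array([ 166.13736638, -328.36547823, 1466.19517   ])}
top {'fx': 622.6023114670071, 'fy': 622.6023114670071, 'cx': 317.6643639163262, 'cy': 230.7982964181378, 'rvec': array([ 2.19354884, -2.19571693,  0.09713367]), 'tvec': array([ -18.13868204,  509.03264915, 1346.83307291])}
{'clock': 0.1, 'q': array([-1.25278504e+00,  1.16449692e-01,  1.44223517e+00,  1.40902111e-05,
        1.58401421e+00, -3.77902750e-02]), 'qd': array([ 2.51838996e-05, -1.28795709e-03,  1.64980905e-04,  8.46641059e-04,
        3.17992393e-04, -2.86594851e-04]), 'tau': array([ 2.46962343e-03, -7.22889376e+01, -6.23864508e+01,  7.80356093e-02,
        2.27609550e-02, -1.16833799e-04]), 'tool_pos': array([ 235.13150908, -632.72777721,  404.04823447]), 'ee_rot': array([-3.14048756e+00, -5.58809064e-05,  3.55801709e-01]), 'ft_force': array([-0.37528615,  0.99547807,  0.30738068]), 'wrist_torque': array([ 0.02426675, -0.03368155,  0.01782523]), 'finger_force': 0.0, 'width': 1.0003723900076267}
```

View pics/scene0.png

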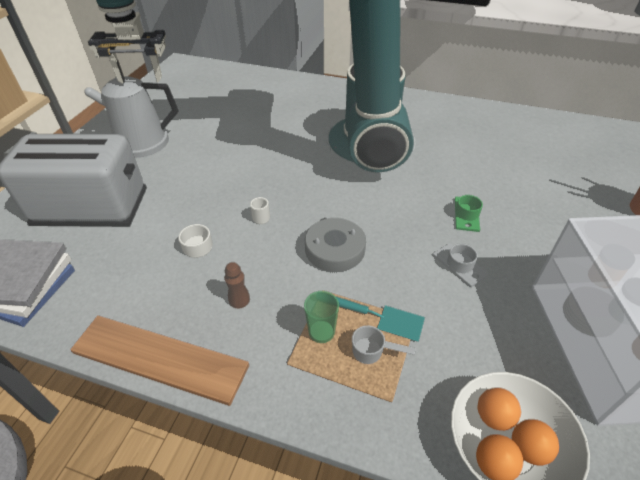

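View pics/top0.png

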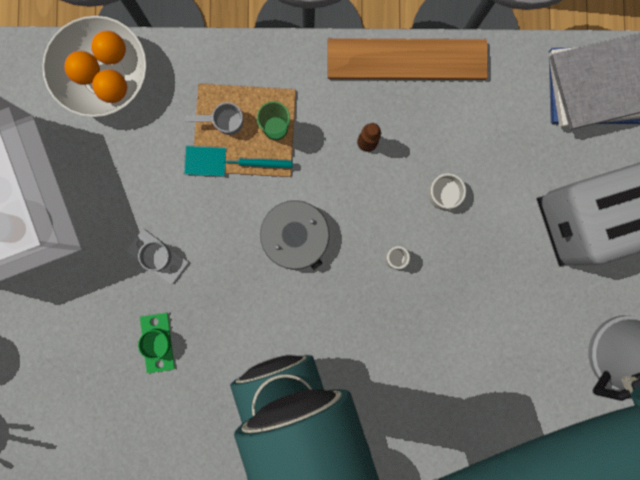

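The top view shows the steel cup at about (155,257), its plate diagonal. The warmer is at (295,235) with pegs at about (312,222) and (278,248), the small ramekin at (398,258), and a green decoy at (155,344). Next I'll zoom in on the details.

```bash
python3 - <<'E'
import cv2,numpy as np
t=cv2.imread("pics/top0.png");s=cv2.imread("pics/scene0.png")
def c(i,x,y,w):return cv2.resize(i[y:y+w,x:x+w],(400,300) if 0 else (300,300),interpolation=cv2.INTER_CUBIC)
a=np.hstack([c(t,120,220,75),c(t,257,197,75)])
b=np.hstack([c(s,425,225,75),c(s,298,205,75)])
cv2.imwrite("pics/crop1.png",np.vstack([a,b]))
E
```

```text
(no output)
```

View pics/crop1.png

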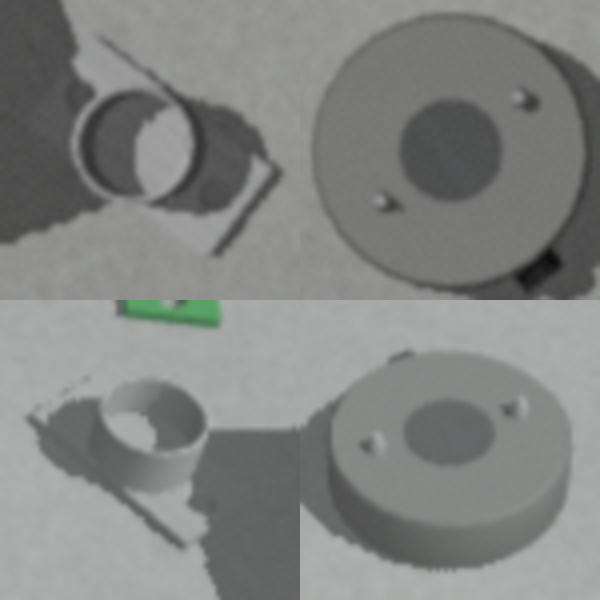

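The crops (4x, offsets (120,220), (257,197), (425,225), (298,205)) show these points:
- Plate corners in the top crop are (100,37), (283,172) and (213,255).
- The rim centre is (135,147), and the plate holes are near (78,95) and (215,190).
- The pegs in the top crop are (220,97) and (82,200).
- The pegs in the scene crop are (215,105) and (72,140).

```bash
cat > h.py <<'E'
import cv2,numpy as np
from plant import manip
P={n:manip.camera_params(n) for n in("scene","top")}
def cam(n):
    p=P[n];R,_=cv2.Rodrigues(p["rvec"]);return R,p["tvec"],p
def cast(n,u,v,z):
    R,t,p=cam(n);d=R.T@np.array([(u-p["cx"])/p["fx"],(v-p["cy"])/p["fy"],1]);o=-R.T@t
    return o+d*(z-o[2])/d[2]
def tri(u1,u2):
    M=[]
    for n,(u,v) in(("top",u1),("scene",u2)):
        R,t,p=cam(n);K=np.array([[p["fx"],0,p["cx"]],[0,p["fy"],p["cy"]],[0,0,1]]);M.append(K@np.c_[R,t])
    X=cv2.triangulatePoints(M[0],M[1],np.float64(u1),np.float64(u2)).ravel();return X[:3]/X[3]
def uc(x,y,ox,oy,k=4):return np.array([(x+.5)/k-.5+ox,(y+.5)/k-.5+oy])
E
python3 - <<'E'
from h import *
np.set_printoptions(precision=1,suppress=True)
T=lambda x,y:uc(x,y,120,220)
W=lambda x,y:uc(x,y,257,197)
S=lambda x,y:uc(x,y,425,225)
V=lambda x,y:uc(x,y,298,205)
print("plate corners z8",*[cast("top",*T(*p),8) for p in((100,37),(283,172),(213,255))])
print("scene corners z8",*[cast("scene",*S(*p),8) for p in((28,117),(185,247))])
print("holes z8",*[cast("top",*T(*p),8) for p in((78,95),(215,190))])
# rim: outer circle left/right/top/bottom
print("rim44",cast("top",*T(136,147),44),cast("scene",*S(155,130),44), "tri",tri(T(136,147),S(155,130)))
print("rim w",cast("top",*T(72,147),44),cast("top",*T(200,147),44))
pa=tri(W(220,97),V(215,105));pb=tri(W(82,200),V(72,140));print("pegs",pa,pb)
print("pegs59 top",cast("top",*W(220,97),59),cast("top",*W(82,200),59),"scene",cast("scene",*V(215,105),59),cast("scene",*V(72,140),59))
print("disc",cast("top",*W(151,150),45), cast("scene",*V(150,133),45))
print("discmid",cast("top",*W(150,150),45))
# ramekin: white masks
for n,roi in(("top",(380,240,40,36)),("scene",(245,193,32,34))):
    i=cv2.imread(f"pics/{n}0.png");x,y,w,h=roi;c=i[y:y+h,x:x+w];m=(c.min(2)>188).astype(np.uint8)
    k=cv2.findContours(m,0,1)[0];k=max(k,key=cv2.contourArea);e=cv2.minEnclosingCircle(k);b=cv2.boundingRect(k);print(n,e,(b[0]+x,b[1]+y,b[2:]))
    cv2.imwrite(f"pics/r_{n}.png",cv2.resize(c,None,fx=8,fy=8,interpolation=cv2.INTER_CUBIC))
a=cv2.imread("pics/r_top.png");b=cv2.imread("pics/r_scene.png");h=max(a.shape[0],b.shape[0])
cv2.imwrite("pics/ram.png",np.hstack([cv2.copyMakeBorder(q,0,h-q.shape[0],0,0,0) for q in(a,b)]))
E
```

```text
plate corners z8 [514.1 361.5   8. ] [439.9 260.4   8. ] [394.6 297.9   8. ]
scene corners z8 [448.5 263.2   8. ] [521. 364.   8.]
holes z8 [482.2 372.9   8. ] [430.1 297.3   8. ]
rim44 [452.6 332.   44. ] [470.  333.9  44. ] tri [453.1 336.2  26.5]
rim w [452.6 366.   44. ] [452.6 298.   44. ]
pegs [523.1  22.6  94.1] [491.   40.6  35. ]
pegs59 top [527.3  -5.1  59. ] [472.5  68.1  59. ] scene [481.6  66.3  59. ] [535.8  -6.7  59. ]
disc [500.   31.9  45. ] [503.2  32.1  45. ]
discmid [500.   32.4  45. ]Traceback (most recent call last):
  File "<stdin>", line 20, in <module>
ValueError: max() iterable argument is empty
```

```bash
python3 - <<'E'
from h import *
np.set_printoptions(precision=1,suppress=True)
S=lambda x,y:uc(x,y,425,225);V=lambda x,y:uc(x,y,298,205);T=lambda x,y:uc(x,y,120,220)
print("rim scene",cast("scene",*S(154,114),44),tri(T(136,147),S(154,114)))
o=[]
for n,(x,y,w,h) in(("top",(380,240,40,36)),("scene",(245,193,32,34))):
    c=cv2.imread(f"pics/{n}0.png")[y:y+h,x:x+w]
    o.append(cv2.resize(c,(300,int(300*h/w)),interpolation=cv2.INTER_CUBIC))
h=max(q.shape[0] for q in o)
cv2.imwrite("pics/ram.png",np.hstack([cv2.copyMakeBorder(q,0,h-q.shape[0],0,0,0) for q in o]))
E
```

```text
rim scene [457.5 332.   44. ] [452.8 332.9  39.3]
```

View pics/ram.png

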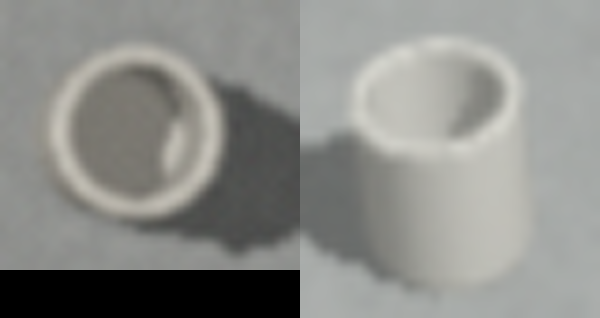

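The rim centres are at about (136,131) in the top crop (7.5x) and (136,97) in the scene crop (9.4x). I'll compute the ramekin position and the first move.

```bash
cat >> h.py <<'E'
def plan(x,y,z,yaw_deg=None):
    s=manip.get_state();p=s["tool_pos"];r=s["ee_rot"]
    from scipy.spatial.transform import Rotation as Ro
    R=Ro.from_euler("xyz",r)
    d=R.as_matrix().T@(np.array([x,y,z])-p);print("at",p.round(1),np.degrees(r).round(2),"t",round(s["clock"],2),"shift/0.8m",(d/800).round(4))
    if yaw_deg is not None:
        print("turn/180",((R.inv()*Ro.from_euler("xyz",[np.pi,0,np.radians(yaw_deg)])).as_rotvec()/np.pi).round(4))
E
python3 - <<'E'
from h import *
np.set_printoptions(precision=1,suppress=True)
t=uc(136,131,380,240,7.5);s=uc(136,97,245,193,9.375)
print(cast("top",*t,56),cast("scene",*s,56),tri(t,s))
plan(454,331,400,54)
E
```

```text
[ 450.3 -188.3   56. ] [ 453.9 -188.7   56. ] [ 450.6 -189.3   52.9]
at [ 235.1 -632.7  404. ] [-179.9   -0.    20.4] t 0.1 shift/0.8m [ 0.7 -1.   0. ]
turn/180 [-0.  -0.  -0.2]
```

```bash
python3 -m inch '0.0271 -0.0413 0 0 0 0;0.0271 -0.0413 0 0 0 0;0.0271 -0.0413 0 0 0 0;0.0271 -0.0413 0 0 0 0;0.0271 -0.0413 0 0 0 0;0.0271 -0.0413 0 0 0 0;0.0271 -0.0413 0 0 0 0;0.0271 -0.0413 0 0 0 0;0.0271 -0.0413 0 0 0 0;0.0271 -0.0413 0 0 0 0' -1
python3 -m inch '0.0271 -0.0413 0 0 0 0;0.0271 -0.0413 0 0 0 0;0.0271 -0.0413 0 0 0 0;0.0271 -0.0413 0 0 0 0;0.0271 -0.0413 0 0 0 0;0.0271 -0.0413 0 0 0 0;0.0271 -0.0413 0 0 0 0;0.0271 -0.0413 0 0 0 0;0.0271 -0.0413 0 0 0 0;0.0271 -0.0413 0 0 0 0'
python3 -m inch '0.0271 -0.0413 0 0 0 0;0.0271 -0.0413 0 0 0 0;0.0271 -0.0413 0 0 0 0;0.0271 -0.0413 0 0 0 0;0.0271 -0.0413 0 0 0 0'
python3 -m inch '0 0 0 0 0 -0.0373;0 0 0 0 0 -0.0373;0 0 0 0 0 -0.0373;0 0 0 0 0 -0.0373;0 0 0 0 0 -0.0373;0 0 0 0 0 0'
python3 -c "
from h import *
plan(455,331,260,54)
cv2.imwrite('pics/t1.png',manip.capture('top'))"
```

```text
clock: 0.93
tool_pos: [323.0, -245.7, 404.5]
ee_rot: [3.142, -0.0, 0.355]
ft_force: [0.5, -0.6, -0.1]
width: 0.998
finger_force: 0.0
clock: 1.77
tool_pos: [411.0, 140.0, 404.7]
ee_rot: [3.141, -0.001, 0.356]
ft_force: [1.4, -1.1, 0.1]
width: 0.999
finger_force: 0.0
clock: 2.18
tool_pos: [455.3, 332.6, 404.4]
ee_rot: [3.141, 0.0, 0.356]
ft_force: [0.5, -0.4, 0.7]
width: 1.0
finger_force: 0.0
clock: 2.68
tool_pos: [455.4, 330.4, 404.4]
ee_rot: [-3.141, 0.001, 0.948]
ft_force: [-0.0, 0.6, -0.3]
width: 1.0
finger_force: 0.0
at [455.4 330.4 404.4] [-1.7999e+02  3.0000e-02  5.4310e+01] t 2.68 shift/0.8m [ 0.0004 -0.0008  0.1805]
turn/180 [-0.0001  0.0002  0.0017]
```

```bash
python3 -m inch '0 0 0.05 0 0 0;0 0 0.05 0 0 0;0 0 0.05 0 0 0;0 0 0.04 0 0 0;0 0 0.03 0 0 0;0 0 0.02 0 0 0;0 0 0.018 0 0 0;0 0 0 0 0 0;0 0 0 0 0 0'
python3 -c "
from h import *
a=manip.capture('top')[200:320,80:240];b=manip.capture('scene')[185:305,380:540]
cv2.imwrite('pics/g1.png',np.hstack([cv2.resize(q,(400,300),interpolation=2) for q in(a,b)]))"
```

```text
clock: 3.48
tool_pos: [455.4, 330.3, 198.1]
ee_rot: [-3.141, 0.001, 0.939]
ft_force: [0.5, 0.7, 0.6]
width: 1.0
finger_force: 0.0
```

View pics/g1.png

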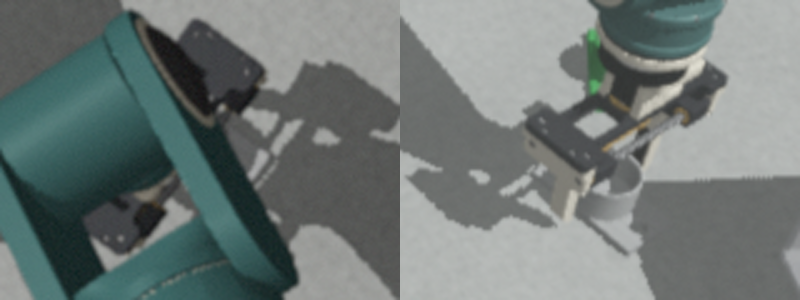

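The scene half shows the fingers straddling the cup, which is at about (610,190) in the picture. The top view is blocked by the arm. I'll close the gripper now and lift a little.

```bash
python3 -m inch '0 0 0 0 0 0;0 0 0 0 0 0;0 0 0 0 0 0;0 0 0 0 0 0;0 0 0 0 0 0;0 0 0 0 0 0;0 0 0 0 0 0;0 0 0 0 0 0;0 0 0 0 0 0;0 0 0 0 0 0' 1 30
python3 -m inch '0 0 0 0 0 0;0 0 0 0 0 0;0 0 0 0 0 0;0 0 0 0 0 0'
```

```text
clock: 4.42
tool_pos: [455.4, 330.4, 198.5]
ee_rot: [-3.142, -0.0, 0.942]
ft_force: [-2.6, -0.7, 5.9]
width: 0.67
finger_force: 30.0
clock: 4.75
tool_pos: [455.4, 330.4, 198.5]
ee_rot: [-3.142, -0.0, 0.942]
ft_force: [-2.9, 0.4, 5.7]
width: 0.67
finger_force: 30.0
```

```bash
python3 -m inch '0 0 -0.01 0 0 0;0 0 -0.02 0 0 0;0 0 -0.03 0 0 0;0 0 -0.03 0 0 0;0 0 -0.03 0 0 0;0 0 -0.01 0 0 0;0 0 0 0 0 0'
python3 -c "
from h import *
np.set_printoptions(precision=4,suppress=True)
plan(501.5,32,290,126.7)"
```

```text
clock: 5.33
tool_pos: [455.7, 330.5, 304.4]
ee_rot: [3.14, -0.003, 0.942]
ft_force: [-0.2, 1.3, -1.1]
width: 0.67
finger_force: 30.0
at [455.7 330.5 304.4] [179.93  -0.18  53.95] t 5.33 shift/0.8m [-0.268   0.2658  0.0176]
turn/180 [ 0.001  -0.0006 -0.4041]
```

```bash
python3 -m inch '-0.0268 0.0266 0 0 0 0;-0.0268 0.0266 0 0 0 0;-0.0268 0.0266 0 0 0 0;-0.0268 0.0266 0 0 0 0;-0.0268 0.0266 0 0 0 0;-0.0268 0.0266 0 0 0 0;-0.0268 0.0266 0 0 0 0;-0.0268 0.0266 0 0 0 0;-0.0268 0.0266 0 0 0 0;-0.0268 0.0266 0 0 0 0'
python3 -m inch '0 0 0 0 0 -0.0367;0 0 0 0 0 -0.0367;0 0 0 0 0 -0.0367;0 0 0 0 0 -0.0367;0 0 0 0 0 -0.0367;0 0 0 0 0 -0.0367;0 0 0 0 0 -0.0367;0 0 0 0 0 -0.0367;0 0 0 0 0 -0.0367;0 0 0 0 0 -0.0367'
python3 -m inch '0 0 0.01 0 0 -0.0367;0 0 0 0 0 0;0 0 0 0 0 0'
python3 -c "
from h import *
np.set_printoptions(precision=4,suppress=True)
plan(501.5,32,265,126.7)
x=manip.capture('scene');y=manip.capture('top');cv2.imwrite('pics/s2.png',x);cv2.imwrite('pics/t2.png',y)
a=y[190:280,240:360];b=x[175:295,255:415]
cv2.imwrite('pics/g2.png',np.hstack([cv2.resize(a,(240,180)),cv2.resize(b,(560,420),interpolation=2)[:180*0+420]][1:]))"
```

```text
clock: 6.17
tool_pos: [501.0, 30.2, 300.4]
ee_rot: [-3.14, 0.001, 0.942]
ft_force: [0.4, 0.6, -1.6]
width: 0.668
finger_force: 30.0
clock: 7.0
tool_pos: [501.1, 31.7, 300.3]
ee_rot: [-3.139, -0.001, 2.1]
ft_force: [-0.2, -0.2, -1.4]
width: 0.667
finger_force: 30.0
clock: 7.25
tool_pos: [501.1, 31.7, 292.7]
ee_rot: [-3.14, -0.001, 2.206]
ft_force: [-0.0, 0.0, -1.9]
width: 0.667
finger_force: 30.0
at [501.1  31.7 292.7] [-179.88   -0.08  126.41] t 7.25 shift/0.8m [-0.0001  0.0007  0.0346]
turn/180 [-0.0006 -0.0004 -0.0016]
```

View pics/g2.png

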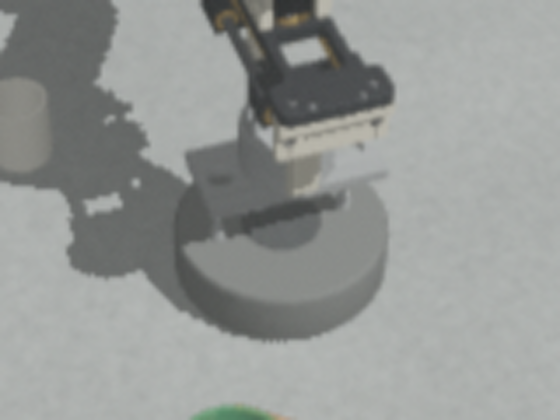

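The plate corners are at about (185,153), (213,218) and (388,173) in this crop (3.5x, offset (255,175)), with its left hole at about (218,180).

```bash
python3 - <<'E'
from h import *
np.set_printoptions(precision=1,suppress=True)
Q=lambda x,y:uc(x,y,255,175,3.5)
A,B,C,H=[cast("scene",*Q(*p),102) for p in((185,153),(213,218),(388,173),(218,180))]
print(A,B,C,H,"len",np.linalg.norm(C-B),np.linalg.norm(A-B),"ctr",(A+C)/2,"ang",np.degrees(np.arctan2(*(C-B)[1::-1])))
u=(C-B)/np.linalg.norm(C-B);print("exp hole->ctr",H+46*u)
i=cv2.imread("pics/s2.png");g=cv2.cvtColor(i,6)
# peg check in original scene: local blobs
o=cv2.cvtColor(cv2.imread("pics/scene0.png"),6)
for x,y in((316,240),(351,231)):
    print(o[y-4:y+7,x-5:x+6])
E
```

```text
[514.9 -33.3 102. ] [566.5   4.  102. ] [491.7 101.1 102. ] [532.5  -4.  102. ] len 122.5219819044128 63.59557905754389 ctr [503.3  33.9 102. ] ang 127.58363296488896
exp hole->ctr [504.5  32.4 102. ]
[[135 135 135 135 135 135 135 135 136 135 135]
 [136 135 135 136 136 137 142 137 134 136 135]
 [136 136 135 135 135 146 158 148 136 135 134]
 [135 135 132 129 124 141 161 159 139 136 136]
 [135 130 112 106 109 133 158 161 148 136 135]
 [134 127 100  92 106 130 150 157 148 137 136]
 [136 132 118  98 106 128 144 151 144 135 135]
 [136 136 132 122 120 127 139 145 139 135 135]
 [135 135 135 134 132 132 136 137 137 135 135]
 [135 135 135 135 135 136 135 136 135 135 136]
 [135 135 135 135 134 135 135 135 136 136 135]]
[[136 136 136 135 135 135 136 137 135 135 135]
 [135 136 135 135 135 136 137 141 137 136 135]
 [135 134 136 135 134 136 145 158 148 136 136]
 [135 135 133 132 130 123 139 161 159 137 135]
 [135 129 113 109 108 110 134 158 162 143 136]
 [135 132 119  92  94 108 132 151 156 142 135]
 [135 134 126  96  96 109 131 146 150 138 136]
 [133 134 131 124 121 119 129 142 143 136 136]
 [125 134 135 134 132 131 133 136 138 136 136]
 [121 133 135 135 135 134 136 135 135 136 136]
 [117 134 135 135 135 136 135 135 136 136 135]]
```

```bash
python3 - <<'E'
from h import *
np.set_printoptions(precision=1,suppress=True)
a=cast("scene",317.3,237.8,59);b=cast("scene",352.8,228.8,59);print(a,b,(a+b)/2,np.degrees(np.arctan2(*(a-b)[1::-1])))
o=cv2.cvtColor(cv2.imread("pics/top0.png"),6)
for x,y in((312,221),(278,247)): print(o[y-4:y+6,x-5:x+6])
E
```

```text
[528.9  -4.8  59. ] [473.8  67.7  59. ] [501.3  31.5  59. ] -52.72239491765055
[[118 118 119 120 117 117 117 119 117 116 117]
 [118 118 117 117 112 109 113 117 118 120 118]
 [117 119 119 120 117 104 100 110 114 118 118]
 [119 121 124 133 137 121  92  87  97 108 117]
 [119 120 124 135 143 129  91  70  74  94 111]
 [118 120 119 124 123 107  79  65  66  79 110]
 [120 120 117 108 100  86  69  64  67  85 111]
 [120 120 117 112 109 103  85  78  85  99 115]
 [119 118 119 118 119 117 109 106 107 115 120]
 [120 119 119 120 119 119 119 118 118 120 117]]
[[120 121 118 118 118 117 120 119 120 121 118]
 [118 120 120 116 112 107 116 119 121 119 120]
 [120 123 122 121 114 100 103 113 119 120 119]
 [120 122 129 139 135 103  88  95 110 118 120]
 [118 122 129 140 142 105  74  74  93 111 118]
 [122 119 118 119 114  89  69  65  80  95 113]
 [120 120 116 106  92  80  76  82  93  95 110]
 [118 121 119 112 109 106 105 108 113 111 116]
 [120 120 120 119 119 118 119 120 119 120 119]
 [120 120 121 122 122 122 120 121 120 119 118]]
```

The pegs' midpoint is (501.3, 31.5) at 127°, and the cup agrees with it to within 2 mm. Lowering gently.

```bash
python3 -m inch '0 0.0005 0.01 0 0 -0.002;0 0 0.012 0 0 0;0 0 0.01 0 0 0;0 0 0.006 0 0 0;0 0 0.004 0 0 0;0 0 0.002 0 0 0;0 0 0 0 0 0;0 0 0 0 0 0'
python3 -c "
from h import *
print(manip.get_state()['wrist_torque'])"
python3 -m inch '0 0 0.0025 0 0 0;0 0 0.0025 0 0 0;0 0 0.0025 0 0 0;0 0 0 0 0 0;0 0 0 0 0 0'
python3 -c "
from h import *
print(manip.get_state()['wrist_torque'])"
```

```text
clock: 8.02
tool_pos: [501.8, 32.0, 259.3]
ee_rot: [3.141, 0.0, 2.216]
ft_force: [0.1, 0.2, -1.4]
width: 0.668
finger_force: 30.0
[-0.01480831 -0.13973056  0.0703895 ]
clock: 8.43
tool_pos: [501.6, 32.0, 253.0]
ee_rot: [-3.141, -0.0, 2.216]
ft_force: [-0.5, 0.3, -2.2]
width: 0.669
finger_force: 30.0
[-0.01345389 -0.15251445  0.00649423]
```

```bash
python3 -m inch '0 0 0.0025 0 0 0;0 0 0.0025 0 0 0;0 0 0.0025 0 0 0;0 0 0 0 0 0;0 0 0 0 0 0'
python3 -m inch '0 0 0.002 0 0 0;0 0 0.001 0 0 0;0 0 0 0 0 0;0 0 0 0 0 0'
```

```text
clock: 8.85
tool_pos: [501.7, 32.0, 247.0]
ee_rot: [-3.141, -0.0, 2.216]
ft_force: [0.1, 0.1, -2.0]
width: 0.671
finger_force: 30.0
clock: 9.18
tool_pos: [501.7, 32.0, 244.7]
ee_rot: [-3.142, -0.0, 2.216]
ft_force: [0.7, 0.4, -1.4]
width: 0.669
finger_force: 30.0
```

```bash
python3 -m inch '0 0 0.0015 0 0 0;0 0 0 0 0 0;0 0 0 0 0 0'
python3 -m inch '0 0 0.0015 0 0 0;0 0 0 0 0 0;0 0 0 0 0 0'
```

```text
clock: 9.43
tool_pos: [501.7, 32.0, 243.5]
ee_rot: [3.142, 0.0, 2.216]
ft_force: [-0.3, -0.0, -0.4]
width: 0.671
finger_force: 30.0
clock: 9.68
tool_pos: [501.8, 32.0, 243.5]
ee_rot: [3.141, 0.0, 2.216]
ft_force: [-6.8, -0.8, 12.8]
width: 0.668
finger_force: 30.0
```

Contact comes exactly at the seated height (198.5 + 45). Releasing and rising.

```bash
python3 -m inch '0 0 -0.001 0 0 0;0 0 0 0 0 0;0 0 0 0 0 0;0 0 0 0 0 0;0 0 0 0 0 0;0 0 0 0 0 0;0 0 0 0 0 0;0 0 0 0 0 0' -1
python3 -m inch '0 0 -0.01 0 0 0;0 0 -0.02 0 0 0;0 0 -0.03 0 0 0;0 0 -0.04 0 0 0;0 0 -0.03 0 0 0;0 0 0 0 0 0'
python3 -c "
from h import *
np.set_printoptions(precision=4,suppress=True)
plan(452,-188.5,340,126.7)"
```

```text
clock: 10.35
tool_pos: [501.7, 32.0, 243.1]
ee_rot: [-3.142, -0.0, 2.216]
ft_force: [0.4, -0.1, 0.3]
width: 1.005
finger_force: 0.0
clock: 10.85
tool_pos: [502.0, 32.0, 353.1]
ee_rot: [3.136, 0.004, 2.216]
ft_force: [-0.2, -0.2, 0.7]
width: 0.995
finger_force: 0.0
at [502.   32.  353.1] [179.68   0.23 126.98] t 10.85 shift/0.8m [-0.1825 -0.2159  0.0159]
turn/180 [0.0018 0.0013 0.0016]
```

```bash
python3 -m inch '-0.0183 -0.0216 0 0 0 0;-0.0183 -0.0216 0 0 0 0;-0.0183 -0.0216 0 0 0 0;-0.0183 -0.0216 0 0 0 0;-0.0183 -0.0216 0 0 0 0;-0.0183 -0.0216 0 0 0 0;-0.0183 -0.0216 0 0 0 0;-0.0183 -0.0216 0 0 0 0;-0.0183 -0.0216 0 0 0 0;-0.0178 -0.0215 0 0 0 0'
python3 -m inch '0 0 0 0 0 0;0 0 0 0 0 0'
python3 -c "
from h import *
np.set_printoptions(precision=4,suppress=True)
plan(452,-188.5,221,126.7)
x=manip.capture('scene');y=manip.capture('top')
cv2.imwrite('pics/g3.png',np.hstack([cv2.resize(q,(400,300),interpolation=2) for q in(y[190:280,235:355],x[185:275,265:385])]))
cv2.imwrite('pics/s3.png',x)"
```

```text
clock: 11.68
tool_pos: [451.0, -189.6, 347.2]
ee_rot: [3.142, 0.0, 2.216]
ft_force: [1.1, -0.5, -0.0]
width: 1.002
finger_force: 0.0
clock: 11.85
tool_pos: [451.2, -189.2, 347.1]
ee_rot: [-3.142, -0.0, 2.214]
ft_force: [0.3, 0.3, 0.3]
width: 1.002
finger_force: 0.0
at [ 451.2 -189.2  347.1] [-180.     -0.02  126.87] t 11.85 shift/0.8m [0.0001 0.0013 0.1576]
turn/180 [-0.     -0.0001  0.001 ]
```

View pics/g3.png

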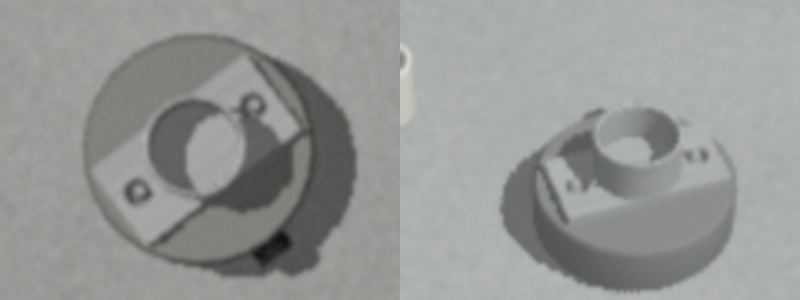

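The cup sits flat with both pegs through its holes. Its rim centre is at (197,148) in the top half and (240,137) in the scene half. Next I'll grasp the ramekin.

```bash
python3 -m inch '0 0.0013 0.04 0 0 0;0 0 0.04 0 0 0;0 0 0.03 0 0 0;0 0 0.025 0 0 0;0 0 0.015 0 0 0;0 0 0.0076 0 0 0;0 0 0 0 0 0;0 0 0 0 0 0'
python3 -m inch '0 0 0 0 0 0;0 0 0 0 0 0;0 0 0 0 0 0;0 0 0 0 0 0;0 0 0 0 0 0;0 0 0 0 0 0;0 0 0 0 0 0;0 0 0 0 0 0;0 0 0 0 0 0;0 0 0 0 0 0' 1 15
python3 -m inch '0 0 0 0 0 0;0 0 0 0 0 0;0 0 0 0 0 0;0 0 0 0 0 0'
python3 -c "
from h import *
np.set_printoptions(precision=1,suppress=True)
t=uc(197,148,235,190,10/3);s=uc(240,137,265,185,10/3)
print(cast('top',*t,89),cast('scene',*s,89),tri(t,s))"
```

```text
clock: 12.62
tool_pos: [452.7, -187.8, 222.0]
ee_rot: [3.141, 0.001, 2.217]
ft_force: [-0.2, 0.2, 0.6]
width: 1.003
finger_force: 0.0
clock: 13.45
tool_pos: [452.4, -187.9, 221.1]
ee_rot: [-3.142, -0.0, 2.216]
ft_force: [-0.5, -0.3, 0.6]
width: 0.511
finger_force: 15.0
clock: 13.78
tool_pos: [452.4, -187.9, 221.1]
ee_rot: [-3.142, -0.0, 2.216]
ft_force: [0.1, 0.4, 1.2]
width: 0.509
finger_force: 15.0
[497.3  32.3  89. ] [504.9  35.5  89. ] [497.7  32.8  81.4]
```

```bash
python3 -m inch '0 0 -0.01 0 0 0;0 0 -0.02 0 0 0;0 0 -0.03 0 0 0;0 0 -0.035 0 0 0;0 0 -0.03 0 0 0;0 0 -0.02 0 0 0;0 0 -0.01 0 0 0;0 0 0 0 0 0'
python3 -c "
from h import *
np.set_printoptions(precision=4,suppress=True)
plan(501.5,32.5,331,127)"
```

```text
clock: 14.45
tool_pos: [452.4, -187.9, 347.0]
ee_rot: [3.14, 0.002, 2.216]
ft_force: [-0.0, 0.7, -0.6]
width: 0.507
finger_force: 15.0
at [ 452.4 -187.9  347. ] [179.93   0.13 126.98] t 14.45 shift/0.8m [0.1833 0.2147 0.0199]
turn/180 [ 0.0004  0.0007 -0.0001]
```

```bash
python3 -m inch '0.012 0.014 0 0 0 0;0.018 0.021 0 0 0 0;0.022 0.026 0 0 0 0;0.025 0.029 0 0 0 0;0.025 0.029 0 0 0 0;0.025 0.029 0 0 0 0;0.022 0.026 0 0 0 0;0.018 0.021 0 0 0 0;0.012 0.014 0 0 0 0;0.0043 0.0057 0.015 0 0 0'
python3 -m inch '0 0 0 0 0 0;0 0 0 0 0 0;0 0 0 0 0 0'
python3 -c "
from h import *
np.set_printoptions(precision=4,suppress=True)
plan(501.5,32.5,290,127)
x=manip.capture('scene')
cv2.imwrite('pics/s4.png',x)
cv2.imwrite('pics/g4.png',cv2.resize(x[155:275,265:395],(650,600),interpolation=2))"
```

```text
clock: 15.28
tool_pos: [501.7, 34.3, 333.3]
ee_rot: [3.14, 0.0, 2.218]
ft_force: [0.4, -0.1, -0.4]
width: 0.506
finger_force: 15.0
clock: 15.53
tool_pos: [501.2, 31.8, 332.4]
ee_rot: [-3.141, -0.001, 2.216]
ft_force: [0.8, -0.1, -0.3]
width: 0.509
finger_force: 15.0
at [501.2  31.8 332.4] [-179.94   -0.03  126.94] t 15.53 shift/0.8m [0.0005 0.0009 0.0529]
turn/180 [-0.0003 -0.0002 -0.0003]
```

View pics/g4.png

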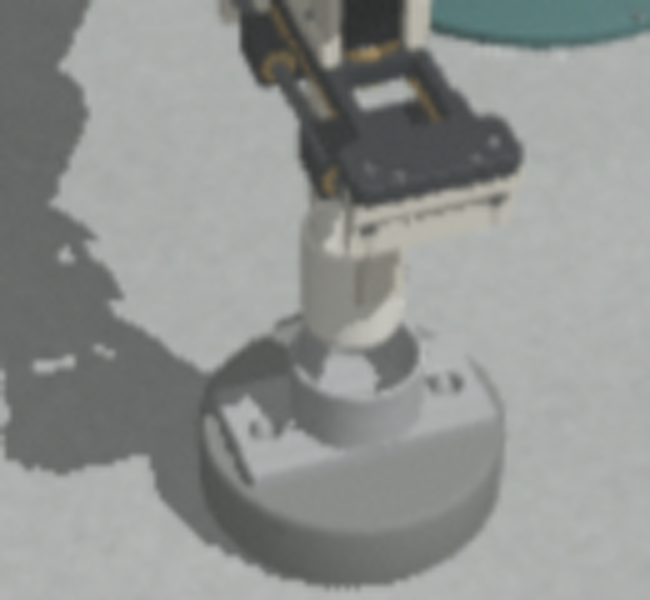

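The ramekin hangs upright above the cup. Its base front edge is at (353,347) with sides at 302 and 404. The rim's front edge is at about (356,395), with sides at 291 and 422.

```bash
python3 - <<'E'
from h import *
np.set_printoptions(precision=1,suppress=True)
Q=lambda x,y:uc(x,y,265,155,5)
R,t,_=cam("scene");o=-R.T@t
def back(p,r):
    d=(p-o)[:2];d/=np.linalg.norm(d);return p[:2]+d*r
print("ram",back(cast("scene",*Q(353,347),111.3),24),"cup front",back(cast("scene",*Q(356,395),89),32))
for a,b,z in((302,404,111.3),(291,422,89)):
    print(cast("scene",*Q((a+b)/2,(325 if z>100 else 362)),z), np.linalg.norm(cast("scene",*Q(a,350),z)-cast("scene",*Q(b,350),z)))
E
```

```text
ram [499.1  30.2] cup front [499.4  32.4]
[508.3  32.5 111.3] 46.642877056379575
[509.4  35.   89. ] 61.737596688219625
```

```bash
python3 -m inch '0.0016 0.002 0.005 0 0 0;0 0 0.012 0 0 0;0 0 0.012 0 0 0;0 0 0.008 0 0 0;0 0 0.005 0 0 0;0 0 0.003 0 0 0;0 0 0 0 0 0;0 0 0 0 0 0'
python3 -m inch '0 0 0.005 0 0 0;0 0 0.005 0 0 0;0 0 0.005 0 0 0;0 0 0 0 0 0;0 0 0 0 0 0'
```

```text
clock: 16.25
tool_pos: [501.9, 34.6, 297.2]
ee_rot: [3.142, 0.0, 2.216]
ft_force: [-0.7, -0.4, -0.7]
width: 0.508
finger_force: 15.0
clock: 16.67
tool_pos: [501.8, 34.6, 284.7]
ee_rot: [-3.141, -0.0, 2.216]
ft_force: [0.3, 0.4, -0.9]
width: 0.51
finger_force: 15.0
```

```bash
python3 -m inch '0 0 0.0025 0 0 0;0 0 0.0025 0 0 0;0 0 0.001 0 0 0;0 0 0 0 0 0;0 0 0 0 0 0'
python3 -m inch '0 0 0.0015 0 0 0;0 0 0 0 0 0;0 0 0 0 0 0'
```

```text
clock: 17.08
tool_pos: [501.9, 34.5, 280.3]
ee_rot: [-3.142, -0.0, 2.216]
ft_force: [1.1, -0.4, -0.6]
width: 0.506
finger_force: 15.0
clock: 17.33
tool_pos: [501.9, 34.5, 279.0]
ee_rot: [-3.142, -0.0, 2.216]
ft_force: [0.1, 0.2, -0.6]
width: 0.508
finger_force: 15.0
```

```bash
python3 -m inch '0 0 0.0012 0 0 0;0 0 0 0 0 0;0 0 0 0 0 0'
python3 -m inch '0 0 0.0006 0 0 0;0 0 0 0 0 0;0 0 0 0 0 0'
```

```text
clock: 17.58
tool_pos: [501.9, 34.5, 278.1]
ee_rot: [3.142, 0.0, 2.216]
ft_force: [-0.7, 0.3, -1.9]
width: 0.511
finger_force: 15.0
clock: 17.83
tool_pos: [501.9, 34.5, 278.1]
ee_rot: [3.141, 0.0, 2.216]
ft_force: [-3.4, 0.0, 5.5]
width: 0.508
finger_force: 15.0
```

Contact comes at the predicted floor height (278.1). Releasing, rising and moving aside for a check.

```bash
python3 -m inch '0 0 0 0 0 0;0 0 0 0 0 0;0 0 0 0 0 0;0 0 0 0 0 0;0 0 0 0 0 0;0 0 0 0 0 0;0 0 0 0 0 0;0 0 0 0 0 0;0 0 0 0 0 0' -1
python3 -m inch '0 0 -0.01 0 0 0;0 0 -0.02 0 0 0;0 0 -0.03 0 0 0;0 0 -0.04 0 0 0;0 0 -0.03 0 0 0;0 0 0 0 0 0'
python3 -m inch '-0.03 -0.035 0 0 0 0;-0.03 -0.035 0 0 0 0;-0.03 -0.035 0 0 0 0;-0.03 -0.035 0 0 0 0;-0.03 -0.035 0 0 0 0;-0.03 -0.035 0 0 0 0;0 0 0 0 0 0;0 0 0 0 0 0'
python3 -c "
from h import *
x=manip.capture('scene');y=manip.capture('top')
cv2.imwrite('pics/g5.png',np.hstack([cv2.resize(q,(400,300),interpolation=2) for q in(y[190:280,235:355],x[185:275,265:385])]))"
```

```text
clock: 18.58
tool_pos: [501.9, 34.6, 277.6]
ee_rot: [3.142, 0.0, 2.216]
ft_force: [0.7, -0.9, 0.2]
width: 0.999
finger_force: 0.0
clock: 19.08
tool_pos: [502.1, 34.5, 387.6]
ee_rot: [3.136, 0.004, 2.216]
ft_force: [0.6, 0.3, 0.6]
width: 0.999
finger_force: 0.0
clock: 19.75
tool_pos: [453.8, -183.0, 381.5]
ee_rot: [-3.141, -0.0, 2.213]
ft_force: [-0.7, 0.3, 0.2]
width: 0.998
finger_force: 0.0
```

View pics/g5.png

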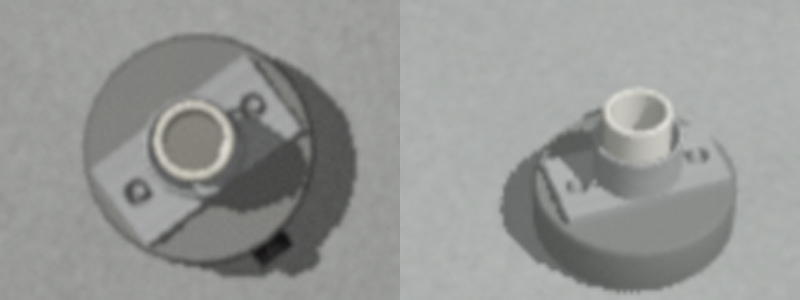

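The ramekin stands upright inside the seated cup, with its rim at (193,139) in the top half, and nothing else has moved. Handing in.

```bash
python3 -c "
from plant import manip
print(manip.close_job())"
```

```text
the job is handed in; nothing more can be done
None
```

The warming cup is seated flat over both pegs and the small ramekin stands upright inside it; I handed the job in at about 20 s, but it returned no verdict.

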